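# Stopper the red tint flask and hold it down in the touch-start shaker

## Task

The red tint has settled and needs shaking. Close the open red-banded flask with its own red-knobbed rod stopper from the rack, pushed fully home where the flask stands; then pick the flask up by its neck, keeping it upright, set it in the shaker's sprung ring and press gently down until the ring is more than halfway down, where its touch switch closes. Finish still gripping the neck and holding the ring down, with the stopper still home, and leave the blue flask, the blue stopper, the tin and the brush where they are.

Things in the scene. Friction and masses are not known exactly. Their poses are not given: they have to be found in the camera images.
- flask_red: White tint flask, red band round its globe, red ring at its mouth, open, about 160 g. Globe 64 mm across (centre 27 mm up) on a flat 34 mm foot on the bench; straight neck 27 mm in diameter from 56 mm up to the mouth at 92 mm (knob top at 114 mm once stoppered). Bore 20 mm wide, free down to 36 mm above the foot. Origin: centre of the foot, z up the neck.
- flask_red_rim (a point): Centre of the red flask's mouth, 92 mm above its foot; z along the neck, out of the flask.
- rod_red: Rod stopper with red ribbed knob 25 mm in diameter, 22 mm high, about 30 g; below it a dark tapered plug 12 mm long (18 mm wide at top, 13 mm below), then an 8 mm rod ending 50 mm under the knob. Origin: centre of the knob's underside, z up. Stands upright in a rack hole, knob's underside on the rack's top plate. Home in a flask, the underside lies on the rim.
- rack: Fixed steel rack for the stoppers, 56 x 130 mm, top plate at 65 mm, long side along its own y. Two 20 mm holes 40 mm either side of the middle along y; one holds the red stopper, the other the blue (either way round). Origin: centre of its underside on the bench.
- shaker: Fixed grey bench shaker, housing 125 (x) x 116 (y) mm and 88 mm high, control panel on its -x side. On top, in the middle, a black rubber ring cradle on an aluminium plate 92 mm across, carried by three springs. Origin at the centre of its underside.
- cradle (a joint): How far the ring is pressed down, in m: 0 up (as it starts), 0.016 on its hard stop. Pressing takes about 3 N to start and 0.6 N more per mm (8 N at 8 mm, 13 N at 16 mm). It springs up when let go and does not sink under the flask's weight alone. The touch switch closes at 0.008.
- cradle_seat (a point): Centre of the ring, 122 mm above the bench when up; moves down with it. The ring is a round rubber bar 8 mm thick, 54 mm clear inside, 70 mm outside, axis upright. A flask seated in it has its foot about 9 mm below this point; the space below is free.
- flask_blue: Bystander: the same flask with blue bands, open, standing on the bench. Origin at the centre of its foot.
- rod_blue: Bystander: the same rod stopper with a blue knob, in the other hole of the rack. Origin at the centre of the knob's underside.
- tin: Bystander: closed green paint tin, 72 mm in diameter, 75 mm high. Origin at the centre of its underside.
- brush: Bystander: flat paint brush lying on the bench, about 175 mm long, 13 mm thick. Origin under its ferrule, handle to its -y.
Things that resemble listed ones, but are neither listed nor needed, are in the scene too. Several things have the shape of the rod_red; the one meant has the colours described above.

How it is judged (in metres and radians):
On the way, in this order (a step that is already met when the one before it is completed fails the run):
1. the red stopper is fully home in the red flask, which still stands on the bench (horizontal distance between rod_red and flask_red_rim below 0.005 m and z of rod_red in the frame of flask_red_rim between -0.003 and 0.003 m and angle between the z axis of rod_red and the z axis of flask_red, either way round below 0.12 rad and height (world z) of flask_red below 0.01 m), for 0.2 s.
2. the stoppered red flask is seated in the ring, gripped by the robot, and the ring is pressed more than halfway down (horizontal distance between rod_red and flask_red_rim below 0.005 m and z of rod_red in the frame of flask_red_rim between -0.003 and 0.003 m and angle between the z axis of rod_red and the z axis of flask_red, either way round below 0.12 rad and horizontal distance between flask_red and cradle_seat below 0.007 m and z of flask_red in the frame of cradle_seat below -0.004 m and angle between flask_red's own z axis and vertical below 0.14 rad and z of the grasp point in the frame of flask_red above 0.05 m and value of joint cradle above 0.008 m and contact force between flask_red and shaker above 4 N and contact force between the fingers and flask_red above 2 N and contact force between the fingers and shaker below 1 N), for 0.5 s.
At the end, for the whole second after the job is handed in: Through the last second the red flask, gripped by the neck, stopper home (within 3 mm), sits upright (8 degrees) and centred (7 mm) in the ring and alone presses it down 8 mm or more (over 4 N); the blue flask, blue stopper, tin and brush are within 30 mm of where they began (all of step 2 and linear speed of flask_red below 0.03 m/s and distance of each of flask_blue, rod_blue, tin, brush from where it was at the start of the episode below 0.03 m); the arm keeps its last pose, push and grip.
It fails at once if the red flask is tipped more than 35 degrees (angle between flask_red's own z axis and vertical above 0.61 rad).
It fails at once if the flask is rammed into the ring with more than 40 N (contact force between flask_red and shaker above 40 N).
It fails at once if the blue flask, the blue stopper, the tin or the brush is moved more than 30 mm (distance of any of flask_blue, rod_blue, tin, brush from where it was at the start of the episode above 0.03 m).
It also fails if it takes over 58 s, if anything falls off the work surface, if the arm or the gripper's body presses on something with over 40 N, if the wrist force passes 120 N, or if a joint passes its speed limit or range.

## Robot

A 6-joint arm with a two-finger parallel gripper is mounted at the origin on the work surface. World frame = base frame: x ahead of the robot, y to its left, z up, the work surface at z = 0. Lengths are in m, angles in degrees, forces in N, time in s.
With the tool pointing down it reaches from about 0.425 to 0.925 m from the base axis. Payload 12.5 kg.
Tool frame: the origin (TCP) lies on the centre line of the jaws, within the pads' length; the fingertips stand 22 mm ahead of it and the grasp point (between the pads) lies 3 mm ahead of it; z points along the fingers, y is the line along which they close (so a half turn about z gives the same grasp; the last joint's range is limited). The gripper opens to 85 mm and grips with 20 to 120 N. Pads are 22 mm wide; open, the fingers measure 114 mm over their backs; the gripper's body (76 mm by 85 mm) begins 54 mm behind the grasp point. The pads swing forward as they close: fully open they stand 13 mm farther back than shut.
Start: joints at [62.189, 28.126, 89.318, -0, 62.55, -6.05], TCP at [0.232, 0.58, 0.253] pointing down, gripper open.
Joint ranges: [-177.58, 177.58], [-47.91, 125.51], [2.72, 160], [-65.01, 245.01], [3.68, 167.84], [-153.87, 153.87]. Speed limits (degrees/s): [127.2, 127.2, 159.86, 180, 180, 180].

## Interface

Orientations are given as a 3x3 rotation matrix whose columns are the frame's x, y, z axes.
In Python, from workcell import arm gives the robot as it stands. The module is installed in compiled form; this text tells all that it offers.
- The arm moves only by the tool carry_out, never from a script. Its argument "targets" is a list of rows, each a list of 7 numbers: the shift along the tool's x, y, z in m, then the turn, a rotation vector about the tool's x, y, z in degrees, then the closure, from -1 (fully open) to 1 (shut). A call has 1 to 8 rows; each row shifts and turns the commanded pose from where the row before left it, along the tool's axes as they then stand; what a row does not reach is not made up. A row lasts 1/12 s, in which the tool goes at most 41.7 mm and 7.16 degrees, less where a joint would pass 70% of its speed; a pose out of reach is approached as far as the arm can. A call with a gripper value outside its range is refused whole. The fingers move at their own pace and stop on an object; "squeeze" is the grip in N (left out, the last holds). Time passes only in rows, so rows that do not move let the fingers close. It gives the time, the measured TCP pose, the force, the opening and the grip force at its end, in the units of the state.
- arm.sense(): the state, without advancing time (a new reading comes with each control period).
- arm.capture(name): name is "scene" or "top" or "wrist"; returns a dict with "color" (400x640x3 uint8, blue, green, red), "fx", "fy", "cx", "cy" (pixels), "dist_coeffs" ([k1, k2, p1, p2, k3] as OpenCV has them; the pictures are not rectified), "R" (3x3) and "t" (3): a world point X has camera coordinates R X + t; the wrist camera has in their place "tool_from_camera" (4x4, takes a point from camera to tool coordinates, whose origin is the TCP and whose axes are the flange's). Camera axes: x right, y down, z forward; pixel columns grow to the right and rows downward; lengths in m; the calibration is good to about 2 mm. A picture is of the moment at which its call begins: read the wrist's pose just before it. There is no depth.
- arm.hand_in(): hands the job in; it is judged then, once.
The state is a dict: "time": time; "joint_positions": joint angles; "joint_vel": joint speeds; "effort": joint torques, N m; "tcp_pos": TCP position; "ee_rot": TCP orientation; "contact_force": force on the tool from outside, world axes, zero at the start; "ft_torque": the same for the moment, N m; "gripper_width": finger opening in m; "grasp_force": force on a finger pad.
Only numpy, scipy, OpenCV 4.12 (cv2) and the standard library are available. Lean on these libraries where they do the work, as an engineer would, in place of code of your own. Each camera call takes 0.05 s, during which the arm holds its last target. There are 200 camera calls.

## Working session

There is one attempt and no reset: what is moved stays moved. The work goes in short steps, Python scripts to look and compute and a tool call to move; the robot and the scene stay as the last step left them, time stands still between calls to the robot, and variables do not carry over. Pictures are saved under pics/ and viewed, at most 10 in all, crops included, and the job is handed in when it is done.

Besides the shell and the picture viewer there is one more tool, called after "Call:" as a command line: name --pt "numbers of a row" for each row, then --argument value for the rest. carry_out: Moves the arm, as the interface text tells. Its arguments: {"type":"object","properties":{"targets":{"type":"array","items":{"type":"array","items":{"type":"number"}}},"squeeze":{"type":"number"}},"required":["targets"]}

```bash
mkdir -p pics
python3 - <<'E'
from workcell import arm
import cv2,numpy as np
s=arm.sense()
print(s['time'],s['tcp_pos'],np.round(s['ee_rot'],3).tolist(),s['gripper_width'])
for n in('scene','top'):
    c=arm.capture(n);cv2.imwrite(f'pics/{n}0.png',c['color'])
    print(n,c['fx'],c['cx'],c['cy'],c['dist_coeffs'],'pos',-np.array(c['R']).T@np.array(c['t']))
E
```

```text
0.0 [0.23157944 0.58028941 0.2526889 ] [[-0.929, 0.371, -0.001], [0.371, 0.929, -0.001], [0.0, -0.001, -1.0]] 0.08531382532226972
scene 474.87745317392023 325.3213655677786 209.74776855988958 [-0.07372886  0.          0.          0.          0.        ] pos [ 1.30598303 -0.3913238   0.65136123]
top 412.7748802908065 320.1150881455141 200.24560538288281 [-0.09859607  0.          0.          0.          0.        ] pos [ 0.48290911 -0.01377163  0.98677417]
```

View pics/scene0.png

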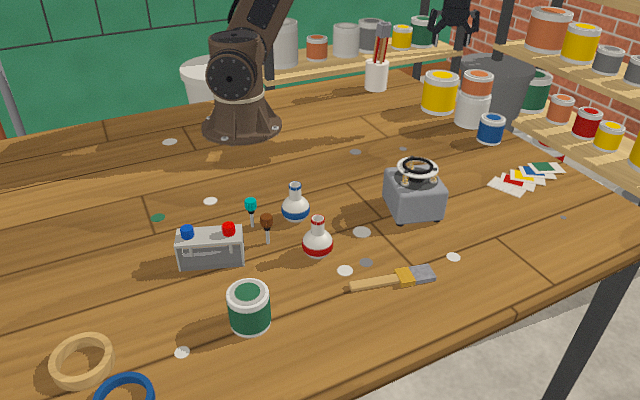

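View pics/top0.png

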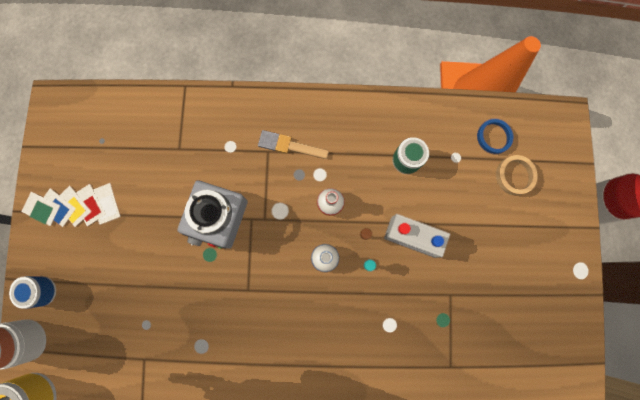

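The scene shows the rack with the red knob at (228,229) and the blue knob at (187,231). It also shows the red flask (317,240), blue flask (295,205), tin (249,307), brush (395,280) and shaker (415,190).

Possible mix-ups for rod_red are the brown rod (266,222), the teal rod (250,205) and the blue rod in the rack (187,231). I choose the red knob in the rack at (228,229), which is top-view pixel (404,229).

```bash
cat > h.py <<'E'
import cv2,numpy as np
from workcell import arm
def cam(n):
    s=arm.sense();c=arm.capture(n)
    if n=='wrist':
        T=np.array(c['tool_from_camera']);W=np.eye(4);W[:3,:3]=s['ee_rot'];W[:3,3]=s['tcp_pos'];M=W@T
        c['Rw'],c['p']=M[:3,:3],M[:3,3]
    else: c['Rw']=np.array(c['R']).T;c['p']=-c['Rw']@np.array(c['t'])
    c['K']=np.array([[c['fx'],0,c['cx']],[0,c['fy'],c['cy']],[0,0,1]]);return c
def ray(c,uv):
    q=cv2.undistortPoints(np.array([[uv]],float),c['K'],np.array(c['dist_coeffs']))[0,0]
    return c['Rw']@np.array([q[0],q[1],1])
def plane(c,uv,z):
    d=ray(c,uv);return c['p']+d*(z-c['p'][2])/d[2]
def proj(c,X):
    R=c['Rw'].T;return cv2.projectPoints(np.array([X],float),cv2.Rodrigues(R)[0],-R@c['p'],c['K'],np.array(c['dist_coeffs']))[0][0,0]
def blobs(c,hues,smin=120,vmin=60,amin=12,box=None):
    h=cv2.cvtColor(c['color'],cv2.COLOR_BGR2HSV);m=np.zeros(h.shape[:2],np.uint8)
    for a,b in hues:m|=cv2.inRange(h,(a,smin,vmin),(b,255,255))
    if box:
        k=np.zeros_like(m);x0,y0,x1,y1=box;k[y0:y1,x0:x1]=1;m=m*k
    n,l,st,ce=cv2.connectedComponentsWithStats(m)
    return [(np.round(ce[i],1).tolist(),st[i].tolist()) for i in range(1,n) if st[i,4]>=amin]
RED=[(0,5),(174,180)];BLUE=[(105,125)]
E
python3 - <<'E'
from h import *
t=cam('top');s=cam('scene')
print('top red',blobs(t,RED,150,amin=6,box=(300,170,480,300)));print('top blue',blobs(t,BLUE,150,box=(300,170,480,300)))
print('scene red',blobs(s,RED,150,amin=6,box=(150,150,350,300)));print('scene blue',blobs(s,BLUE,150,box=(150,150,350,300)))
for n,uv,z in[('redknob',(404,229),.087),('blueknob',(437.5,241),.087),('brown',(366,234),.05),('teal',(370,265),.05),('flask rim',(331,198),.092),('blueflask',(325,257),.092),('shaker ring',(208,211),.122),('tin',(413,153),.075)]:
    print(n,np.round(plane(t,uv,z),4))
for n,uv,z in[('redknob',(228.5,224),.087),('flaskrim',(317,218),.092),('ring',(417,166),.126)]:
    print(n,np.round(plane(s,uv,z),4))
a=cv2.resize(t['color'][180:300,180:460],None,fx=2.8,fy=2.8,interpolation=cv2.INTER_CUBIC)
cv2.imwrite('pics/crop1.png',a)
E
```

```text
top red [([403.9, 228.2], [399, 223, 11, 11, 98])]
top blue [([437.3, 240.7], [432, 236, 11, 10, 90])]
scene red [([312.9, 221.8], [311, 219, 5, 6, 14]), ([228.0, 228.6], [222, 221, 13, 16, 172]), ([320.2, 222.6], [317, 220, 7, 5, 15]), ([317.0, 251.0], [302, 242, 31, 15, 172])]
scene blue [([294.8, 215.1], [282, 209, 27, 11, 105]), ([186.5, 231.5], [180, 224, 14, 16, 172])]
redknob [ 0.5695 -0.2156  0.087 ]
blueknob [ 0.5449 -0.2905  0.087 ]
brown [ 0.5594 -0.1363  0.05  ]
teal [ 0.4895 -0.1462  0.05  ]
flask rim [ 0.633  -0.0528  0.092 ]
blueflask [ 0.5039 -0.0428  0.092 ]
shaker ring [0.5923 0.2082 0.122 ]
tin [ 0.7468 -0.2405  0.075 ]
redknob [ 0.5746 -0.2163  0.087 ]
flaskrim [ 0.638  -0.0556  0.092 ]
ring [0.6037 0.2056 0.126 ]
```

View pics/crop1.png

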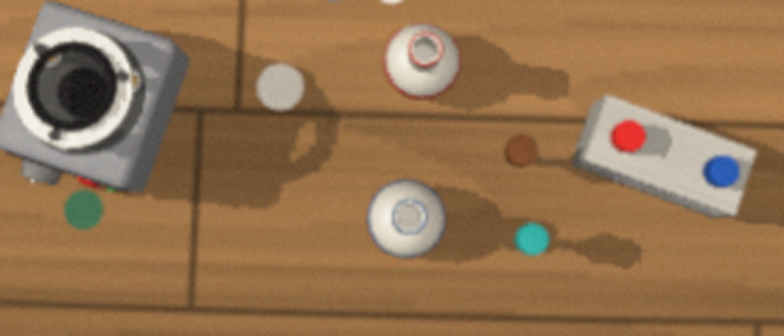

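The crop confirms the red knob at crop (628,136), in the rack. The brown rod (520,150) and teal rod (532,238) stand on the bench. The red flask's mouth is at crop (425,47) and the ring at (80,88).

I'll move over the knob, keeping the tool's yaw, which is nearly along the rack.

Call:
carry_out --pt "-0.0355 -0.0145 0 0 0 0 -1" --pt "-0.0355 -0.0145 0 0 0 0 -1" --pt "-0.0355 -0.0145 0 0 0 0 -1" --pt "-0.0355 -0.0145 0 0 0 0 -1" --pt "-0.0355 -0.0145 0 0 0 0 -1" --pt "-0.0355 -0.0145 0 0 0 0 -1" --pt "-0.0355 -0.0145 0 0 0 0 -1" --pt "-0.0355 -0.0145 0 0 0 0 -1"

```text
time: 0.87
tcp_pos: [0.4535, 0.3659, 0.2533]
ee_rot: [[-0.929, 0.371, -0.0], [0.371, 0.929, 0.0], [0.0, 0.0, -1.0]]
contact_force: [0.3, 0.7, 0.4]
gripper_width: 0.0854
grasp_force: 0.0
```

Call:
carry_out --pt "-0.0204 -0.0311 0 0 0 0 -1" --pt "-0.0204 -0.0311 0 0 0 0 -1" --pt "-0.0204 -0.0311 0 0 0 0 -1" --pt "-0.0204 -0.0311 0 0 0 0 -1" --pt "-0.0204 -0.0311 0 0 0 0 -1" --pt "-0.0204 -0.0311 0 0 0 0 -1" --pt "-0.0204 -0.0311 0 0 0 0 -1" --pt "-0.0204 -0.0311 0 0 0 0 -1"

```text
time: 1.53
tcp_pos: [0.5118, 0.0741, 0.2533]
ee_rot: [[-0.929, 0.371, 0.0], [0.371, 0.929, 0.0], [-0.0, 0.0, -1.0]]
contact_force: [0.8, 0.3, 0.6]
gripper_width: 0.0854
grasp_force: 0.0
```

Call:
carry_out --pt "-0.0204 -0.0311 0 0 0 0 -0.5" --pt "-0.0204 -0.0311 0 0 0 0 -0.2" --pt "-0.0204 -0.0311 0 0 0 0 -0.2" --pt "-0.0204 -0.0311 0 0 0 0 -0.2" --pt "-0.0204 -0.0311 0 0 0 0 -0.2" --pt "-0.0204 -0.0311 0 0 0 0 -0.2" --pt "-0.0204 -0.0311 0 0 0 0 -0.2" --pt "-0.0204 -0.0311 0 0 0 0 -0.2"

```text
time: 2.2
tcp_pos: [0.5711, -0.2176, 0.2532]
ee_rot: [[-0.929, 0.371, -0.0], [0.371, 0.929, 0.0], [0.0, 0.0, -1.0]]
contact_force: [0.5, 0.5, 0.2]
gripper_width: 0.051
grasp_force: 0.0
```

Run:
```python
from h import *
w=cam('wrist');s=arm.sense();print(s['time'],s['tcp_pos'],np.round(s['ee_rot'],3).tolist(),s['gripper_width'],s['contact_force'],np.round(s['joint_positions'],1))
print('campos',w['p'],np.round(w['Rw'][:,2],3))
print(blobs(w,RED,150,amin=30));print(blobs(w,BLUE,150,amin=30))
cv2.imwrite('pics/w1.png',w['color'])
```

```text
2.25 [ 0.57217675 -0.22326259  0.25289267] [[-0.928, 0.373, 0.001], [0.373, 0.928, -0.002], [-0.002, -0.001, -1.0]] 0.05119310701730732 [-3.43902756 -3.46201066 -1.40523611] [-27.4  27.2  91.   -0.1  61.7 -95.5]
campos [ 0.49681355 -0.18723463  0.37370954] [ 0.295 -0.116 -0.948]
[([459.8, 158.5], [448, 139, 47, 54, 386]), ([318.7, 181.6], [306, 167, 27, 30, 616]), ([504.6, 178.6], [494, 169, 34, 28, 174])]
[([483.0, 33.3], [475, 13, 28, 36, 91]), ([234.8, 185.5], [221, 171, 29, 29, 610]), ([197.6, 384.3], [190, 365, 17, 35, 388])]
```

View pics/w1.png

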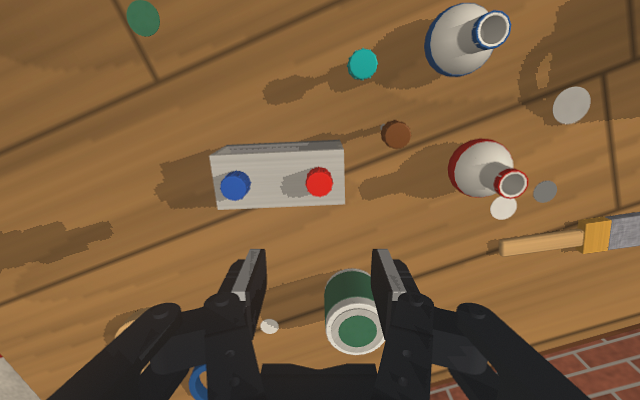

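The wrist view shows the red knob at (319,182) and the blue at (235,186). The red flask's mouth is at (511,183) and the fingers straddle column 320. The arm was still settling, so I'll take another capture.

Call:
carry_out --pt "0 0 0.03 0 0 0 -0.2" --pt "0 0 0.02 0 0 0 -0.2" --pt "0 0 0 0 0 0 -0.2" --pt "0 0 0 0 0 0 -0.2"

```text
time: 2.58
tcp_pos: [0.5709, -0.2156, 0.2028]
ee_rot: [[-0.929, 0.371, -0.002], [0.371, 0.929, 0.001], [0.002, 0.0, -1.0]]
contact_force: [0.8, 0.0, 0.6]
gripper_width: 0.0512
grasp_force: 0.0
```

```bash
cat > m.py <<'E'
from h import *
w=cam('wrist');s=arm.sense();print(s['time'],np.round(s['tcp_pos'],4),np.round(s['ee_rot'],3).tolist(),s['contact_force'],s['gripper_width'])
h=cv2.cvtColor(w['color'],cv2.COLOR_BGR2HSV)
tcp=np.array(s['tcp_pos']);R=np.array(s['ee_rot'])
def rep(n,uv,z):
    P=plane(w,uv,z);print(n,uv,np.round(P,4),'tool delta xy',np.round(R.T@(P-tcp),4)[:2])
E
python3 - <<'E'
from m import *
r=blobs(w,RED,150,amin=30);print(r)
for ce,st in r:rep('red',ce,.080)
for ce,st in blobs(w,BLUE,150,amin=30):rep('blue',ce,.080)
E
```

```text
2.6333 [ 0.5714 -0.2156  0.204 ] [[-0.929, 0.37, 0.0], [0.37, 0.929, -0.0], [-0.0, 0.0, -1.0]] [ 0.00830727  1.19614316 -0.1882174 ] 0.05148229670326203
[([480.7, 169.7], [465, 148, 58, 62, 589]), ([316.5, 199.9], [301, 182, 32, 36, 889]), ([539.8, 199.3], [524, 185, 43, 36, 333])]
red [480.7, 169.7] [ 0.5978 -0.0902  0.08  ] tool delta xy [0.022  0.1262]
red [316.5, 199.9] [ 0.5737 -0.2171  0.08  ] tool delta xy [-0.0026 -0.0005]
red [539.8, 199.3] [ 0.6389 -0.0522  0.08  ] tool delta xy [-0.0021  0.1768]
blue [456.7, 6.2] [ 0.4823 -0.0805  0.08  ] tool delta xy [0.1329 0.0925]
blue [515.1, 21.9] [ 0.5059 -0.0465  0.08  ] tool delta xy [0.1235 0.1328]
blue [217.4, 204.7] [ 0.5481 -0.2922  0.08  ] tool delta xy [-0.0066 -0.0798]
blue [196.8, 394.6] [ 0.719 -0.403  0.08 ] tool delta xy [-0.2064 -0.1194]
```

Call:
carry_out --pt "-0.0026 -0.0005 0.03 0 0 0 -0.2" --pt "0 0 0.03 0 0 0 -0.2" --pt "0 0 0.03 0 0 0 -0.2" --pt "0 0 0.012 0 0 0 -0.2" --pt "0 0 0.008 0 0 0 -0.2" --pt "0 0 0.004 0 0 0 -0.2" --pt "0 0 0 0 0 0 -0.2" --pt "0 0 0 0 0 0 -0.2" --squeeze 40

```text
time: 3.3
tcp_pos: [0.574, -0.2174, 0.0907]
ee_rot: [[-0.929, 0.371, 0.002], [0.371, 0.929, -0.001], [-0.002, -0.0, -1.0]]
contact_force: [0.2, -0.0, 1.0]
gripper_width: 0.051
grasp_force: 0.0
```

Run:
```python
from m import *
for ce,st in blobs(w,RED,150,amin=30):print(st);rep('red',ce,.080)
cv2.imwrite('pics/w2.png',w['color'])
```

```text
3.35 [ 0.574  -0.2173  0.0908] [[-0.929, 0.371, 0.002], [0.371, 0.929, -0.001], [-0.002, -0.0, -1.0]] [-0.21417216  0.2067406  -0.43450935] 0.051393219199956
[542, 173, 98, 97, 2343]
red [572.1, 207.2] [ 0.5852 -0.1032  0.08  ] tool delta xy [0.0319 0.1102]
[288, 237, 58, 66, 2938]
red [316.4, 269.7] [ 0.5731 -0.217   0.08  ] tool delta xy [0.001 0.   ]
```

View pics/w2.png

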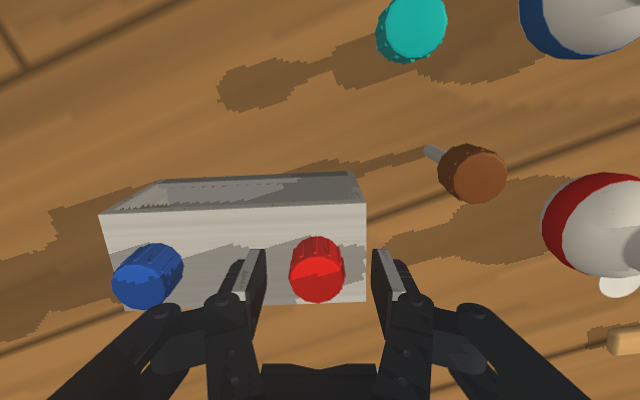

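The red knob sits centred between the pads at (317,270), and the left finger is clear of the blue knob. I'll lower 2 mm and close.

Call:
carry_out --pt "0 0 0.002 0 0 0 0" --pt "0 0 0 0 0 0 1" --pt "0 0 0 0 0 0 1" --pt "0 0 0 0 0 0 1" --pt "0 0 0 0 0 0 1" --pt "0 0 0 0 0 0 1" --pt "0 0 0 0 0 0 1" --pt "0 0 0 0 0 0 1" --squeeze 40

```text
time: 4.02
tcp_pos: [0.5735, -0.2172, 0.0879]
ee_rot: [[-0.929, 0.371, 0.001], [0.371, 0.929, -0.0], [-0.001, -0.0, -1.0]]
contact_force: [-2.4, 1.1, 6.3]
gripper_width: 0.0236
grasp_force: 39.1
```

Call:
carry_out --pt "0 0 -0.01 0 0 0 1" --pt "0 0 -0.02 0 0 0 1" --pt "0 0 -0.02 0 0 0 1" --pt "0 0 -0.025 0 0 0 1" --pt "0 0 -0.025 0 0 0 1" --pt "0 0 0 0 0 0 1" --pt "0 0 0 0 0 0 1"

```text
time: 4.6
tcp_pos: [0.5737, -0.2172, 0.189]
ee_rot: [[-0.929, 0.371, 0.003], [0.371, 0.929, -0.001], [-0.003, -0.0, -1.0]]
contact_force: [-1.0, 0.6, 0.4]
gripper_width: 0.0237
grasp_force: 39.3
```

Run:
```python
from m import *
for ce,st in blobs(w,RED,150,amin=30):print(st);rep('red',ce,.092)
cv2.imwrite('pics/w3.png',w['color'])
```

```text
4.65 [ 0.5732 -0.217   0.1877] [[-0.929, 0.371, 0.001], [0.371, 0.929, -0.0], [-0.001, 0.0, -1.0]] [ 0.15786159  0.15614228 -1.26948205] 0.023811418336746625
[473, 146, 60, 65, 681]
red [489.5, 168.8] [ 0.5917 -0.0965  0.092 ] tool delta xy [0.0276 0.1188]
[537, 186, 46, 38, 388]
red [553.3, 200.8] [ 0.6316 -0.0596  0.092 ] tool delta xy [0.0042 0.1679]
[291, 239, 55, 69, 3035]
red [318.2, 273.9] [ 0.6253 -0.2368  0.092 ] tool delta xy [-0.0556  0.0009]
```

View pics/w3.png

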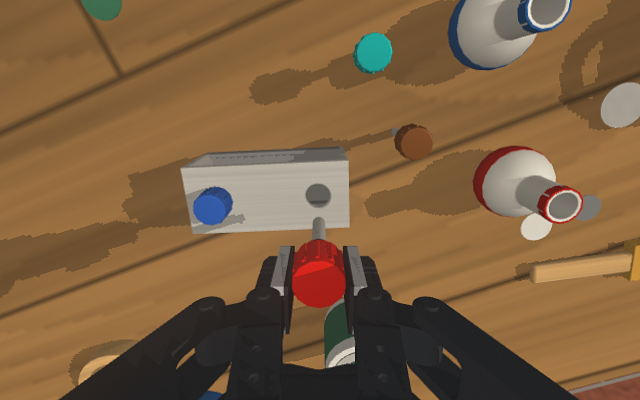

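The rod hangs straight, with its rod at (318,228) under the red knob (318,274). The flask mouth is at about (563,204). I'll move most of the way across and measure the mouth from near.

Call:
carry_out --pt "0 0.02 0 0 0 0 1" --pt "0 0.025 0 0 0 0 1" --pt "0 0.025 0 0 0 0 1" --pt "0.01 0.025 0 0 0 0 1" --pt "0.01 0.025 0 0 0 0 1" --pt "0 0.02 0 0 0 0 1" --pt "0 0 0 0 0 0 1" --pt "0 0 0 0 0 0 1"

```text
time: 5.32
tcp_pos: [0.6065, -0.0789, 0.1862]
ee_rot: [[-0.929, 0.369, -0.002], [0.369, 0.929, 0.0], [0.002, -0.0, -1.0]]
contact_force: [0.1, 0.6, -0.7]
gripper_width: 0.0238
grasp_force: 39.3
```

Run:
```python
from m import *
for ce,st in blobs(w,RED,150,amin=30):print(st);rep('red',ce,.092)
cv2.imwrite('pics/w4.png',cv2.resize(w['color'][130:330,240:480],None,fx=3,fy=3,interpolation=cv2.INTER_CUBIC))
```

```text
5.3667 [ 0.6064 -0.0797  0.1864] [[-0.929, 0.37, -0.002], [0.37, 0.929, 0.0], [0.002, -0.0, -1.0]] [-0.06475922  0.53679248 -0.73742468] 0.023049189369338738
[321, 170, 69, 40, 291]
red [348.6, 180.3] [ 0.5951 -0.0509  0.092 ] tool delta xy [0.021  0.0226]
[346, 215, 38, 37, 245]
red [363.5, 227.0] [ 0.6319 -0.0528  0.092 ] tool delta xy [-0.0139  0.0345]
[291, 239, 55, 69, 3037]
red [318.1, 273.8] [ 0.6558 -0.0976  0.092 ] tool delta xy [-0.0527  0.0017]
```

View pics/w4.png

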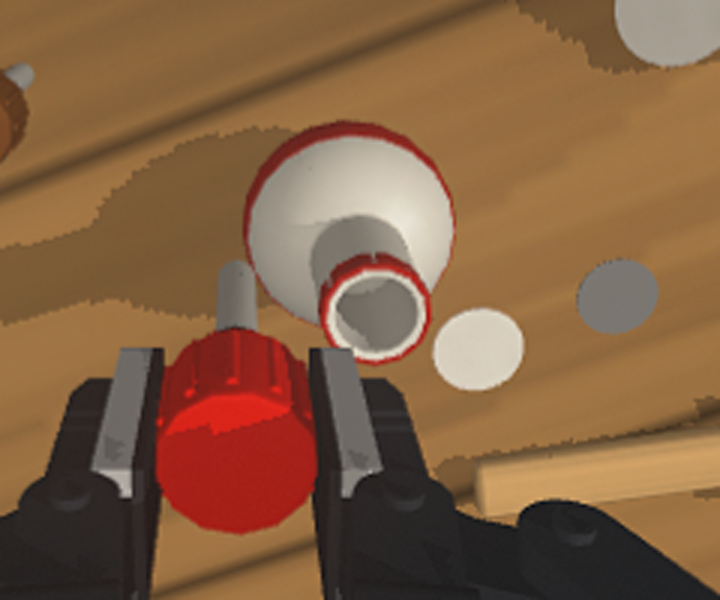

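The crop shows the open mouth as an ellipse centred at about (377,314), which is full-image (365.7,234.7). The rod's lower end is at crop (237,265), or (319,218). I'll compute the shift needed and check the rod's tilt.

Run:
```python
from m import *
rep('mouth',(365.7,234.7),.092)
Q=lambda p:np.round(proj(w,tcp+R@np.array(p)),1)
print('tip front edge pred',Q((.004,0,.073)),'tip c',Q((0,0,.073)),'knob top c',Q((0,0,.001)),'knob bottom',Q((0,0,.023)))
# knob top ellipse seen centre crop (237,462)
print('seen knob top',240+237/3,130+462/3)
```

```text
5.4167 [ 0.6063 -0.0802  0.1866] [[-0.929, 0.371, -0.001], [0.371, 0.929, 0.0], [0.001, -0.0, -1.0]] [ 0.07832586  0.14775823 -1.06657879] 0.023641017382822278
mouth (365.7, 234.7) [ 0.6383 -0.0542  0.092 ] tool delta xy [-0.0201  0.0361]
tip front edge pred [316.  214.7] tip c [316.  220.5] knob top c [315.1 284.2] knob bottom [315.5 259. ]
seen knob top 319.0 284.0
```

Call:
carry_out --pt "-0.0095 0.017 0 0 0 0 1" --pt "-0.0095 0.0173 0 0 0 0 1" --pt "0 0 0.012 0 0 0 1" --pt "0 0 0 0 0 0 1" --pt "0 0 0 0 0 0 1" --pt "0 0 0 0 0 0 1"

```text
time: 5.92
tcp_pos: [0.6364, -0.0558, 0.175]
ee_rot: [[-0.928, 0.372, -0.001], [0.372, 0.928, 0.0], [0.001, -0.0, -1.0]]
contact_force: [0.3, -0.8, 0.1]
gripper_width: 0.0238
grasp_force: 39.4
```

Run:
```python
from m import *
a=cv2.resize(w['color'][180:300,260:380],None,fx=4,fy=4,interpolation=cv2.INTER_CUBIC)
c=cam('scene');b=cv2.resize(c['color'][180:260,290:345],None,fx=6,fy=6,interpolation=cv2.INTER_CUBIC)
o=np.zeros((480,480+330,3),np.uint8);o[:,:480]=a;o[:,480:]=b
o=o[:,:800]
cv2.imwrite('pics/w5.png',o)
```

```text
5.9667 [ 0.6366 -0.0557  0.1754] [[-0.928, 0.372, -0.0], [0.372, 0.928, 0.0], [0.0, -0.0, -1.0]] [-1.25564589 -1.12465915 -0.75242806] 0.02365023638082202
```

View pics/w5.png

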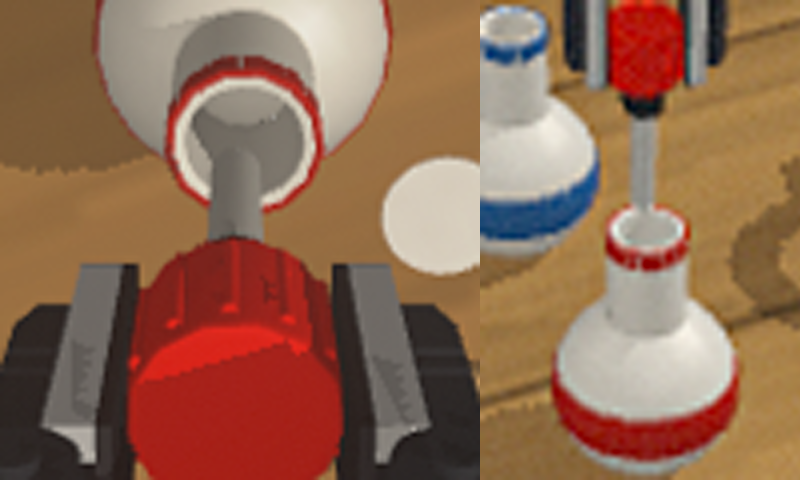

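In the wrist crop the rod tip is at (236,155) and the mouth centre at (245,142). In the scene crop the rod is at column 643 and the mouth at 648. Both put the rod about 1.3 mm short in +y. I'll correct that and descend.

Call:
carry_out --pt "0 0.0013 0 0 0 0 1" --pt "0 0 0.01 0 0 0 1" --pt "0 0 0.01 0 0 0 1" --pt "0 0 0.01 0 0 0 1" --pt "0 0 0.01 0 0 0 1" --pt "0 0 0.005 0 0 0 1" --pt "0 0 0 0 0 0 1"

```text
time: 6.6
tcp_pos: [0.6369, -0.0536, 0.1284]
ee_rot: [[-0.929, 0.371, -0.003], [0.371, 0.929, 0.001], [0.003, -0.0, -1.0]]
contact_force: [0.2, -1.1, -0.4]
gripper_width: 0.0235
grasp_force: 39.4
```

Call:
carry_out --pt "0 0 0.005 0 0 0 1" --pt "0 0 0.004 0 0 0 1" --pt "0 0 0.003 0 0 0 1" --pt "0 0 0.002 0 0 0 1" --pt "0 0 0 0 0 0 1" --pt "0 0 0 0 0 0 1"

```text
time: 7.1
tcp_pos: [0.6376, -0.0537, 0.1164]
ee_rot: [[-0.929, 0.371, 0.0], [0.371, 0.929, 0.0], [-0.0, 0.0, -1.0]]
contact_force: [-0.3, -0.4, 0.2]
gripper_width: 0.0234
grasp_force: 39.4
```

Call:
carry_out --pt "0 0 0.001 0 0 0 1" --pt "0 0 0.001 0 0 0 1" --pt "0 0 0 0 0 0 1" --pt "0 0 0 0 0 0 1"

```text
time: 7.43
tcp_pos: [0.6378, -0.0537, 0.1149]
ee_rot: [[-0.929, 0.371, 0.001], [0.371, 0.929, -0.0], [-0.001, 0.0, -1.0]]
contact_force: [-1.8, 0.0, 6.0]
gripper_width: 0.0236
grasp_force: 39.8
```

Call:
carry_out --pt "0 0 0.001 0 0 0 1" --pt "0 0 0 0 0 0 1" --pt "0 0 0 0 0 0 1" --pt "0 0 0 0 0 0 1" --pt "0 0 0 0 0 0 1"

```text
time: 7.85
tcp_pos: [0.6382, -0.0537, 0.1149]
ee_rot: [[-0.929, 0.371, 0.003], [0.371, 0.929, -0.0], [-0.003, 0.001, -1.0]]
contact_force: [-2.4, 0.0, 13.8]
gripper_width: 0.0237
grasp_force: 40.6
```

Run:
```python
from h import *
w=cam('wrist');c=cam('scene')
a=cv2.resize(w['color'][180:300,260:380],None,fx=4,fy=4,interpolation=cv2.INTER_CUBIC)
b=cv2.resize(c['color'][180:260,292:345],None,fx=6,fy=6,interpolation=cv2.INTER_CUBIC)
cv2.imwrite('pics/w6.png',np.hstack([a,b]))
```

```text
(no output)
```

View pics/w6.png

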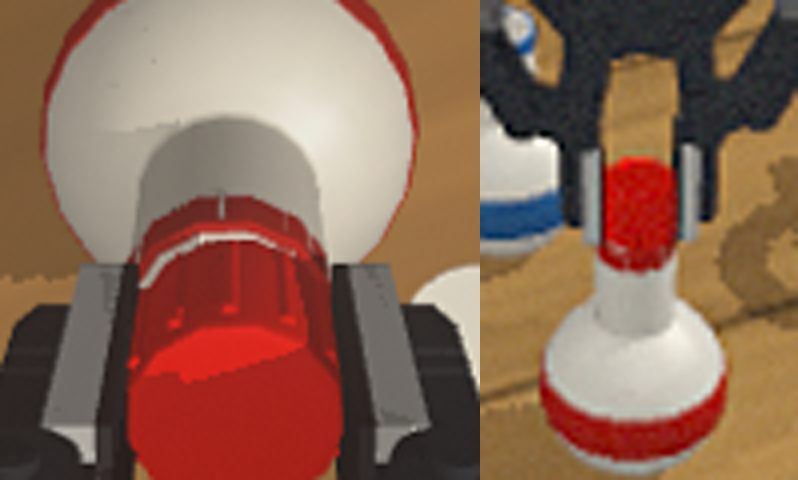

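The stopper is home. The knob's underside sits on the rim, with only a thin white arc visible at (225,240), and the push force rose to 14 N without motion. I'll release it and slide down to the neck.

Call:
carry_out --pt "0 0 -0.001 0 0 0 1" --pt "0 0 0 0 0 0 0.3" --pt "0 0 0 0 0 0 0.1" --pt "0 0 0 0 0 0 -0.1" --pt "0 0 0 0 0 0 -0.1" --pt "0 0 0 0 0 0 -0.1" --pt "0 0 0 0 0 0 -0.1"

```text
time: 8.53
tcp_pos: [0.6375, -0.0537, 0.1141]
ee_rot: [[-0.929, 0.371, -0.0], [0.371, 0.929, 0.0], [0.0, 0.0, -1.0]]
contact_force: [-0.2, -0.3, -0.6]
gripper_width: 0.0471
grasp_force: 0.0
```

Call:
carry_out --pt "0 0 0.008 0 0 0 -0.1" --pt "0 0 0.008 0 0 0 -0.1" --pt "0 0 0.008 0 0 0 -0.1" --pt "0 0 0.008 0 0 0 -0.1" --pt "0 0 0 0 0 0 -0.1" --pt "0 0 0 0 0 0 -0.1"

```text
time: 9.03
tcp_pos: [0.6373, -0.0536, 0.0814]
ee_rot: [[-0.929, 0.371, -0.001], [0.371, 0.929, 0.0], [0.001, -0.0, -1.0]]
contact_force: [0.7, -0.4, 0.1]
gripper_width: 0.0472
grasp_force: 0.0
```

Run:
```python
from m import *
for ce,st in blobs(w,RED,150,amin=30):print(st);rep('red',ce,.104)
s=cam('scene');print('scene',blobs(s,RED,150,amin=6,box=(290,180,350,270)))
cv2.imwrite('pics/w7.png',w['color'][100:400,120:520])
```

```text
9.0833 [ 0.6375 -0.0537  0.082 ] [[-0.929, 0.371, -0.0], [0.371, 0.929, 0.0], [0.0, -0.0, -1.0]] [ 0.27374939  0.54083105 -1.10098981] 0.04705454742500177
[263, 180, 109, 56, 827]
red [318.0, 194.4] [ 0.5926 -0.035   0.104 ] tool delta xy [0.0487 0.0007]
[282, 263, 75, 107, 6107]
red [318.2, 318.8] [ 0.637  -0.0526  0.104 ] tool delta xy [0.0009 0.0008]
scene [([317.5, 215.1], [311, 206, 13, 19, 200]), ([317.1, 251.0], [302, 242, 31, 15, 173])]
```

View pics/w7.png

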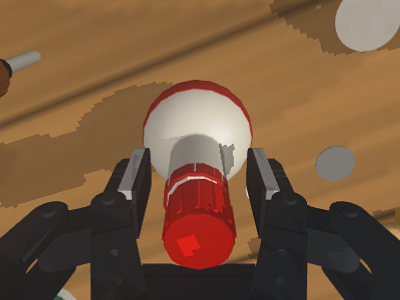

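The stopper is still home and the neck is centred between the pads. I'll grip the neck and lift.

Call:
carry_out --pt "0 0 0 0 0 0 0.3" --pt "0 0 0 0 0 0 1" --pt "0 0 0 0 0 0 1" --pt "0 0 0 0 0 0 1" --pt "0 0 0 0 0 0 1" --pt "0 0 0 0 0 0 1" --squeeze 60

```text
time: 9.63
tcp_pos: [0.6377, -0.0538, 0.0829]
ee_rot: [[-0.929, 0.371, 0.001], [0.371, 0.929, -0.0], [-0.001, 0.0, -1.0]]
contact_force: [-1.4, -1.5, 6.2]
gripper_width: 0.0258
grasp_force: 59.1
```

Call:
carry_out --pt "0 0 -0.01 0 0 0 1" --pt "0 0 -0.02 0 0 0 1" --pt "0 0 -0.03 0 0 0 1" --pt "0 0 -0.03 0 0 0 1" --pt "0 0 -0.03 0 0 0 1" --pt "0 0 -0.03 0 0 0 1" --pt "0 0 -0.01 0 0 0 1" --pt "0 0 0 0 0 0 1"

```text
time: 10.3
tcp_pos: [0.6381, -0.0536, 0.2452]
ee_rot: [[-0.929, 0.371, 0.005], [0.371, 0.929, -0.001], [-0.005, 0.001, -1.0]]
contact_force: [-0.4, 0.4, -1.7]
gripper_width: 0.0255
grasp_force: 59.1
```

Run:
```python
from h import *
t=cam('top');print(arm.sense()['tcp_pos'])
h=cv2.cvtColor(t['color'],cv2.COLOR_BGR2HSV)
# aluminium plate / ring in top view: bright low-sat and dark blobs near (208,211)
g=t['color'][165:260,165:260]
cv2.imwrite('pics/sh.png',cv2.resize(g,None,fx=6,fy=6,interpolation=cv2.INTER_CUBIC))
m=((h[...,2]>165)&(h[...,1]<50)).astype(np.uint8);m[:165]=0;m[260:]=0;m[:,:170]=0;m[:,255:]=0
n,l,st,ce=cv2.connectedComponentsWithStats(m);print([(st[i].tolist()) for i in range(1,n) if st[i,4]>50])
i=1+np.argmax(st[1:,4]);pts=np.argwhere(l==i)[:,::-1].astype(np.int32)
e=cv2.fitEllipse(cv2.convexHull(pts));print('white',e,plane(t,e[0],.115),plane(t,e[0],.122))
```

```text
[ 0.63743947 -0.05354776  0.24275   ]
[[178, 182, 62, 64, 1206]]
white ((208.90567016601562, 214.50465393066406), (58.95183181762695, 73.48623657226562), 23.95246124267578) [0.58570187 0.20751263 0.115     ] [0.58487649 0.2057358  0.122     ]
```

View pics/sh.png

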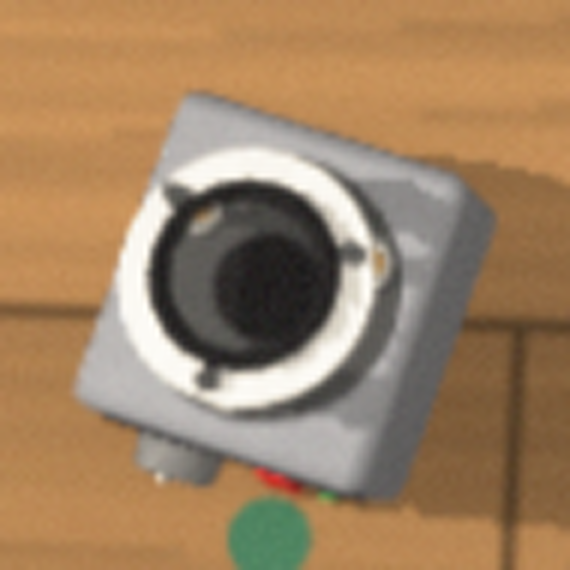

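I miscounted: that was the eleventh picture viewed, one over the limit of ten. I won't view any more and will go on by numbers alone. The crop shows the black ring, outer edge at columns 148–338 and rows 180–370, centred at about crop (243,275), which is top pixel (205.5,210.8). I'll move near and locate the ring from the wrist camera.

Call:
carry_out --pt "0.01 0.015 0 0 0 0 1" --pt "0.018 0.022 0 0 0 0 1" --pt "0.018 0.022 0 0 0 0 1" --pt "0.018 0.022 0 0 0 0 1" --pt "0.018 0.022 0 0 0 0 1" --pt "0.018 0.022 0 0 0 0 1" --pt "0.012 0.015 0 0 0 0 1" --pt "0.008 0.01 0 0 0 0 1"

```text
time: 11.02
tcp_pos: [0.5802, 0.1319, 0.2401]
ee_rot: [[-0.929, 0.369, -0.004], [0.369, 0.929, -0.0], [0.003, -0.001, -1.0]]
contact_force: [0.5, -0.4, -1.8]
gripper_width: 0.0256
grasp_force: 59.1
```

Call:
carry_out --pt "0 0 0 0 0 0 1" --pt "0 0 0 0 0 0 1" --pt "0 0 0 0 0 0 1"

```text
time: 11.27
tcp_pos: [0.5818, 0.1294, 0.2415]
ee_rot: [[-0.929, 0.371, -0.001], [0.371, 0.929, -0.0], [0.001, -0.001, -1.0]]
contact_force: [0.1, -0.6, -1.3]
gripper_width: 0.0258
grasp_force: 59.1
```

```bash
cat > ring.py <<'E'
from h import *
def ring(c,guess,z=.122,zp=.116):
    # dark torus on the white plate: outer edge of the dark blob, cut at the plate's inner contour
    u=proj(c,[*guess,z]);r=np.linalg.norm(proj(c,[guess[0],guess[1]+.046,zp])-proj(c,[*guess,zp]))
    h=cv2.cvtColor(c['color'],cv2.COLOR_BGR2HSV)
    m=cv2.inRange(h,(0,0,150),(180,60,255));k=np.zeros_like(m);cv2.circle(k,tuple(int(x) for x in u),int(r*1.35),255,-1);m&=k
    n,l,st,ce=cv2.connectedComponentsWithStats(m)
    out=[]
    for i in range(1,n):
        if st[i,4]>150:
            cs,hi=cv2.findContours((l==i).astype(np.uint8),cv2.RETR_CCOMP,cv2.CHAIN_APPROX_NONE)
            for q,hh in zip(cs,hi[0]):
                if len(q)>40:
                    e=cv2.fitEllipseAMS(q);out.append(('hole' if hh[3]>=0 else 'outer',st[i].tolist(),np.round(e[0],1).tolist(),np.round(e[1],1).tolist(),np.round(plane(c,e[0],z if hh[3]>=0 else zp),4)))
    return u,r,out
E
python3 - <<'E'
from ring import *
s=arm.sense();print(s['time'],np.round(s['tcp_pos'],4),s['grasp_force'],s['gripper_width'],s['contact_force'])
for n in('wrist','top','scene'):
    c=cam(n);u,r,o=ring(c,(.594,.21));print(n,u,r)
    for x in o:print('  ',*x)
    np.save(f'{n}.npy',c['color'])
E
```

```text
11.2667 [0.5818 0.1294 0.2415] 59.11534924060106 0.025755877024123307 [ 0.07898936 -0.61768751 -1.32440834]
wrist [420.83670613 174.3412133 ] 62.0741158595197
   outer [355, 93, 132, 135, 5527] [422.6, 164.1] [123.3, 125.6] [0.5887 0.2148 0.116 ]
   outer [340, 193, 32, 48, 607] [356.6, 215.3] [13.9, 51.8] [0.6101 0.1529 0.116 ]
top [207.2037589  210.16811708] 21.270524495654254
scene [415.77772125 165.11247849] 17.095783381648598
   outer [393, 157, 45, 21, 270] [416.3, 166.9] [17.6, 42.2] [0.5929 0.2132 0.116 ]
```

```bash
cat > ring2.py <<'E'
from h import *
def ring(c,guess=(.593,.212)):
    u=proj(c,[*guess,.122]);r=np.linalg.norm(proj(c,[guess[0],guess[1]+.046,.116])-proj(c,[*guess,.116]))
    h=cv2.cvtColor(c['color'],cv2.COLOR_BGR2HSV);m=cv2.inRange(h,(0,0,150),(180,60,255))
    k=np.zeros_like(m);cv2.circle(k,tuple(int(x) for x in u),int(r*1.35),255,-1);m&=k
    n,l,st,ce=cv2.connectedComponentsWithStats(m);i=1+np.argmax(st[1:,4]);w=(l==i).astype(np.uint8)
    hull=cv2.convexHull(np.argwhere(w)[:,::-1].astype(np.int32));k=np.zeros_like(w);cv2.fillPoly(k,[hull],1)
    eo=cv2.fitEllipse(hull)
    d=cv2.morphologyEx(k&(1-w),cv2.MORPH_OPEN,cv2.getStructuringElement(2,(max(3,int(r/6))|1,)*2))
    n,l,st,ce=cv2.connectedComponentsWithStats(d);i=1+np.argmax(st[1:,4])
    hi=cv2.convexHull(np.argwhere(l==i)[:,::-1].astype(np.int32));ei=cv2.fitEllipse(hi)
    return eo,ei
E
python3 - <<'E'
from ring2 import *
P={}
for n in('wrist','scene'):
    c=cam(n);c['color']=np.load(n+'.npy');eo,ei=ring(c)
    print(n,'outer',np.round(eo[0],1),np.round(eo[1],1),'ring',np.round(ei[0],1),np.round(ei[1],1),np.round(plane(c,ei[0],.122),4))
    P[n]=(c,eo,ei)
# triangulate plate centre & ring centre
for j in(1,2):
    A=np.zeros((3,3));b=np.zeros(3)
    for c,*e in P.values():
        d=ray(c,e[j-1][0]);d/=np.linalg.norm(d);M=np.eye(3)-np.outer(d,d);A+=M;b+=M@c['p']
    print('tri',j,np.round(np.linalg.solve(A,b),4))
img=cv2.imread('pics/top0.png');c=cam('top');c['color']=img;eo,ei=ring(c);print('top0',np.round(eo[0],1),np.round(eo[1],1),'ring',np.round(ei[0],1),np.round(ei[1],1),plane(c,ei[0],.122),plane(c,eo[0],.116))
E
```

```text
wrist outer [415.1 162.1] [140.  158.4] ring [428.8 171.6] [ 94.6 108.9] [0.5946 0.2161 0.122 ]
scene outer [416.3 167.2] [20.8 44.9] ring [417.8 165.7] [17.6 34.7] [0.598  0.2126 0.122 ]
tri 1 [0.5885 0.2132 0.1121]
tri 2 [0.595  0.216  0.1198]
top0 [205.1 210.2] [47. 58.] ring [205.2 210.9] [35.3 35.8] [0.5922375 0.2141236 0.122    ] [0.59461894 0.21612937 0.116     ]
```

Call:
carry_out --pt "0.005 0.02 0 0 0 0 1" --pt "0.005 0.022 0 0 0 0 1" --pt "0.005 0.022 0 0 0 0 1" --pt "0.005 0.019 0 0 0 0 1" --pt "0 0 0.01 0 0 0 1" --pt "0 0 0.01 0 0 0 1" --pt "0 0 0 0 0 0 1" --pt "0 0 0 0 0 0 1"

```text
time: 12.23
tcp_pos: [0.5936, 0.2137, 0.2215]
ee_rot: [[-0.928, 0.371, -0.002], [0.371, 0.928, -0.001], [0.001, -0.001, -1.0]]
contact_force: [-0.0, -1.3, -1.3]
gripper_width: 0.0254
grasp_force: 59.3
```

Run:
```python
from h import *
s=arm.sense();print(s['time'],np.round(s['tcp_pos'],4),s['contact_force'])
foot=np.array(s['tcp_pos'])-[0,0,.0824];print('foot',foot)
for n in('scene','wrist'):
    c=cam(n)
    print(n,'pred foot',proj(c,foot),'band c',proj(c,foot+[0,0,.022]),'band c',proj(c,foot+[0,0,.027]),'knob c',proj(c,foot+[0,0,.103]),'mouth',proj(c,foot+[0,0,.09]))
    for b in blobs(c,RED,150,amin=20,box=(360,60,470,200) if n=='scene' else None):print('  ',b)
```

```text
12.2333 [0.5936 0.2137 0.2215] [-0.0145214  -1.27222444 -1.30260862]
foot [0.59359364 0.21369265 0.13905221]
scene pred foot [418.01228994 157.95800909] band c [419.31483066 149.11634203] band c [419.61455752 147.07740087] knob c [424.34418815 114.6800288 ] mouth [423.51159743 120.41419097]
   ([424.7, 117.0], [419, 109, 12, 17, 175])
   ([418.5, 152.7], [405, 145, 29, 13, 181])
wrist pred foot [316.65187271 214.03018046] band c [316.50566975 227.18512985] band c [316.46801759 230.57233483] knob c [315.52936081 314.93073491] mouth [315.7624931  293.99374116]
   ([625.2, 60.7], [600, 21, 40, 73, 1427])
   ([292.1, 110.1], [283, 106, 18, 9, 130])
   ([318.6, 192.8], [265, 179, 108, 57, 789])
   ([319.3, 315.0], [283, 261, 75, 105, 6001])
```

Call:
carry_out --pt "0 0.001 0.008 0 0 0 1" --pt "0 0 0.006 0 0 0 1" --pt "0 0 0.004 0 0 0 1" --pt "0 0 0.002 0 0 0 1" --pt "0 0 0.002 0 0 0 1" --pt "0 0 0 0 0 0 1" --pt "0 0 0 0 0 0 1"

```text
time: 12.92
tcp_pos: [0.5943, 0.2156, 0.2003]
ee_rot: [[-0.929, 0.371, 0.0], [0.371, 0.929, 0.0], [-0.0, 0.0, -1.0]]
contact_force: [0.5, -0.8, -1.0]
gripper_width: 0.0256
grasp_force: 59.3
```

Call:
carry_out --pt "0 0 0.001 0 0 0 1" --pt "0 0 0.001 0 0 0 1" --pt "0 0 0 0 0 0 1" --pt "0 0 0.001 0 0 0 1" --pt "0 0 0.001 0 0 0 1" --pt "0 0 0 0 0 0 1" --pt "0 0 0 0 0 0 1"

```text
time: 13.5
tcp_pos: [0.5945, 0.2155, 0.1966]
ee_rot: [[-0.929, 0.371, 0.001], [0.371, 0.929, 0.0], [-0.001, 0.0, -1.0]]
contact_force: [1.5, -2.1, 2.2]
gripper_width: 0.0257
grasp_force: 59.7
```

Call:
carry_out --pt "-0.0009 -0.0006 0.001 0 0 0 1" --pt "0 0 0.001 0 0 0 1" --pt "0 0 0.001 0 0 0 1" --pt "0 0 0 0 0 0 1" --pt "0 0 0 0 0 0 1"

```text
time: 13.92
tcp_pos: [0.595, 0.2147, 0.1934]
ee_rot: [[-0.929, 0.371, 0.001], [0.371, 0.929, 0.0], [-0.0, 0.0, -1.0]]
contact_force: [2.3, -0.8, 3.3]
gripper_width: 0.0256
grasp_force: 59.8
```

Call:
carry_out --pt "-0.0009 0.0003 0.001 0 0 0 1" --pt "0 0 0.001 0 0 0 1" --pt "0 0 0.001 0 0 0 1" --pt "0 0 0.001 0 0 0 1" --pt "0 0 0 0 0 0 1" --pt "0 0 0 0 0 0 1"

```text
time: 14.42
tcp_pos: [0.5957, 0.2146, 0.1893]
ee_rot: [[-0.929, 0.371, -0.0], [0.371, 0.929, -0.0], [0.0, -0.0, -1.0]]
contact_force: [-0.2, -1.8, 6.1]
gripper_width: 0.0259
grasp_force: 60.1
```

Call:
carry_out --pt "0 0 0.001 0 0 0 1" --pt "0 0 0.001 0 0 0 1" --pt "0 0 0.001 0 0 0 1" --pt "0 0 0.001 0 0 0 1" --pt "0 0 0.001 0 0 0 1" --pt "0 0 0 0 0 0 1" --pt "0 0 0 0 0 0 1" --pt "0 0 0 0 0 0 1"

```text
time: 15.08
tcp_pos: [0.5957, 0.2146, 0.1847]
ee_rot: [[-0.929, 0.371, 0.0], [0.371, 0.929, 0.0], [-0.0, 0.0, -1.0]]
contact_force: [-1.5, -3.1, 8.9]
gripper_width: 0.0253
grasp_force: 60.4
```

Call:
carry_out --pt "0 0 0 0 0 0 1" --pt "0 0 0 0 0 0 1" --pt "0 0 0 0 0 0 1" --pt "0 0 0 0 0 0 1" --pt "0 0 0 0 0 0 1" --pt "0 0 0 0 0 0 1" --pt "0 0 0 0 0 0 1" --pt "0 0 0 0 0 0 1"

```text
time: 15.75
tcp_pos: [0.5957, 0.2146, 0.1847]
ee_rot: [[-0.929, 0.371, 0.0], [0.371, 0.929, 0.0], [-0.0, 0.0, -1.0]]
contact_force: [-0.9, -1.6, 7.5]
gripper_width: 0.0253
grasp_force: 60.4
```

Run:
```python
from h import *
s=arm.sense();print(s['time'],np.round(s['tcp_pos'],4),s['contact_force'],s['grasp_force'])
foot=np.array(s['tcp_pos'])-[0,0,.0824]
for n in('scene','wrist'):
    c=cam(n)
    print(n,'pred band c',proj(c,foot+[0,0,.022]),'knob c',proj(c,foot+[0,0,.103]))
    for b in blobs(c,RED,150,amin=20,box=(360,60,470,200) if n=='scene' else (200,150,440,400)):print('  ',b)
    if n=='scene':
        h=cv2.cvtColor(c['color'],cv2.COLOR_BGR2HSV);m=cv2.inRange(h,(0,0,150),(180,60,255))[150:200,380:450]
        print('white plate rows/cols',[ (int(a.min()),int(a.max())) for a in np.where(m)])
```

```text
15.75 [0.5957 0.2146 0.1847] [-0.88392554 -1.55778703  7.45588795] 60.41443157941103
scene pred band c [418.04919438 164.12141856] knob c [422.95829401 131.0110107 ]
   ([423.4, 133.1], [417, 125, 13, 17, 179])
   ([416.9, 167.8], [404, 159, 29, 14, 172])
white plate rows/cols [(0, 46), (7, 68)]
wrist pred band c [316.77755276 227.94673097] knob c [316.06483604 316.733098  ]
   ([318.7, 192.7], [264, 179, 108, 52, 761])
   ([319.2, 315.2], [283, 261, 75, 105, 6012])
```

Call:
carry_out --pt "0 0 0.001 0 0 0 1" --pt "0 0 0.0005 0 0 0 1" --pt "0 0 0 0 0 0 1" --pt "0 0 0 0 0 0 1" --pt "0 0 0 0 0 0 1" --pt "0 0 0 0 0 0 1" --pt "0 0 0 0 0 0 1" --pt "0 0 0 0 0 0 1"

```text
time: 16.52
tcp_pos: [0.5957, 0.2146, 0.1833]
ee_rot: [[-0.929, 0.371, 0.0], [0.371, 0.929, 0.0], [-0.0, 0.0, -1.0]]
contact_force: [-1.8, -1.5, 8.8]
gripper_width: 0.0258
grasp_force: 60.5
```

Call:
carry_out --pt "0 0 0 0 0 0 1" --pt "0 0 0 0 0 0 1" --pt "0 0 0 0 0 0 1" --pt "0 0 0 0 0 0 1" --pt "0 0 0 0 0 0 1" --pt "0 0 0 0 0 0 1" --pt "0 0 0 0 0 0 1" --pt "0 0 0 0 0 0 1"

```text
time: 17.18
tcp_pos: [0.5957, 0.2146, 0.1833]
ee_rot: [[-0.929, 0.371, 0.0], [0.371, 0.929, 0.0], [-0.0, 0.0, -1.0]]
contact_force: [-1.2, -2.6, 8.5]
gripper_width: 0.0257
grasp_force: 60.5
```

```bash
python3 -c "
from workcell import arm
print(arm.hand_in())"
```

```text
the job is handed in; nothing more can be done
None
```

I handed the job in with the red flask stoppered, seated in the ring and held by the neck, pressing the ring about 12 mm down by my estimate from arm height and force; the hand-in returned no verdict, and I viewed 11 pictures, one over the limit of 10.

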